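# Clip the hold tag onto the wide mixing pot

## Robot

A 6-joint arm with a two-finger parallel gripper is mounted at the origin on the work surface. World frame = base frame: x ahead of the robot, y to its left, z up, the work surface at z = 0. Lengths are in mm, angles in rad, forces in N, time in s.
With the tool pointing down it reaches from about 250 to 800 mm from the base axis. Payload 8.5 kg.
Tool frame: the origin (TCP) lies at the very end of the fingers, on their centre line; the grasp point (between the pads) lies 19 mm behind it; y points along the fingers, z is the direction in which the jaws open and shut, and the axes are right-handed (so a half turn about y gives the same grasp; the last joint's range is limited). The gripper opens to 85 mm and grips with 20 to 120 N. Pads are 22 mm wide; open, the fingers measure 114 mm over their backs; the gripper's body (76 mm by 85 mm) begins 54 mm behind the grasp point. The pads swing forward as they close: fully open they stand 13 mm farther back than shut.
Start: joints at [-1.216, 0.238, -0.013, 1.319, 0, 1.571], TCP at [182.369, -492.26, 231.276] pointing down, gripper open.
Joint ranges: [-2.66, 2.66], [-1.03, 1.9], [-1.14, 1.46], [-1.82, 2.27], [-1.45, 1.34], [-3.14, 3.14]. Speed limits (rad/s): [2.22, 2.22, 2.79, 3.14, 3.14, 3.14].

## Interface

Orientations are given as a unit quaternion [x, y, z, w].
In Python, from bench import r, claw, kinematics, get_obs, camera, get_calibration, job gives the robot as it stands. Calls block until the motion is done:
- r.move_ptp(position, orientation): joint-space move of the TCP to a pose.
- r.move_linear(position, attitude=None, v=150, guard=None): straight line of the TCP; attitude=None keeps the orientation; v is the mean speed in mm/s. With guard (N) it stops when the force on the tool has changed by that much, and returns True; else False.
- r.goto_joints(angles): joint-space move.
- claw.set_gripper(opening, newtons=None): finger opening in mm; newtons is the grip in N (None keeps the last); returns when the fingers have stopped.
- r.pause(seconds).
- kinematics.inverse_kinematics(position, orientation): joint angles nearest the present ones, or None.
- get_obs(): the state.
- camera(name): name is "side" or "top"; returns the picture (480x640x3 uint8, red, green, blue); there is no depth.
- get_calibration(name): a dict with "fovy" (degrees; the focal length in pixels is half the picture's height over the tangent of half this angle, whatever the lens; pixels are square), "cx", "cy" (the principal point, pixels), "position" and "orientation" of the camera in the world. Camera axes: x right, y down, z forward; pixel columns grow to the right and rows downward; lengths in mm; the calibration is good to about 2 mm. A picture is of the moment at which its call begins. get_calibration takes no time and is no camera call.
A pose or a line that the arm cannot do raises r.Unreachable and nothing moves.
- job.job_done(): hands the job in, once; it reports no verdict.
The state is a dict: "time": time; "joint_pos": joint angles; "qvel": joint speeds; "tau": joint torques, N m; "tool_pos": TCP position; "eef_rot": TCP orientation; "force": force on the tool from outside, world axes, zero at the start; "ft_torque": the same for the moment, N m; "opening": finger opening in mm.
Only numpy, scipy, OpenCV 4.12 (cv2) and the standard library are available. Lean on these libraries where they do the work, as an engineer would, in place of code of your own. Each camera call takes 0.05 s, during which the arm holds its last target.

## Task

The batch in the wide, low mixing pot is on hold: pick up the metal tag with the snap-hook frame under its plate (not the plain tag on a round foot) and clip it onto the eye on that pot's lid. Press it straight down over the eye's bar until the sprung gate gives way and snaps shut below the bar, then let go.

Things in the scene. Friction and masses are not known exactly. Their poses are not given: they have to be found in the camera images.
- tag_grip (a point): Centre of the loose snap-hook tag's plate (x width 70, y thickness 12, z height 50 mm; 0.2-0.4 kg), 109 mm above the undersides of the feet it stands on. Under the plate a steel frame in the same plane, 60 wide (70 over feet), 84 high, 14-18 deep (30 over feet). Its window: 40 wide, x -20 to 20, from the gate up to a crossbar 74 above the feet.
- tag_gate (a joint): Sprung gate closing the window's bottom: 8 mm round bar, axis 8 mm above the feet's undersides, hinge at x -26, tip at x +19 mm. 0 rad shut; swings only up into the window, to 1.4. Spring 0.09-0.13 N m: a bar pressed on its middle needs about 4 N, near the hinge 12 N. It snaps shut behind a bar 40 (middle) to 50 mm (near hinge) above its axis.
- wide_pot_eye (a point): Middle of the eye's bar on the lid of the wide low steel pot (190 mm across, 75 high to the flat lid, fixed). Rigid upright staple: level bar 8 mm thick along y, centre 62 above the lid; legs at y -36 and 36, 64 clear between. The tag's plate must lie along this x, either way round; with its feet on the lid the bar is inside the window, past the gate.
- narrow_pot_eye (a point): Not to be used: middle of the bar of an identical eye, same axes, on the lid of the taller, narrow steel pot (110 mm across, 100 high to the lid, fixed).
Not all that is in view belongs to the job. What is shaped like the part that bears wide_pot_eye but purple is not meant.

How it is judged:
By the outcome, as a careful person would: the job done as asked, in the order asked, and still so for the second after the job is handed in, with the robot touching nothing.
It also fails if it takes over 53 s, if anything falls off the work surface, if the arm or the gripper's body presses on something with over 40 N, if the wrist force passes 120 N, or if a joint passes its speed limit or range.

## Working session

There is one attempt and no reset: what is moved stays moved. The work goes in short steps, each a Python script; the robot and the scene stay as the last script left them, time stands still between calls to the robot, and variables do not carry over. Pictures are saved under pics/ and viewed, and the job is handed in when it is done.

```bash
ls; mkdir -p pics
python3 - <<'E'
from bench import *
import cv2
for n in("side","top"):
    im=camera(n); cv2.imwrite(f"pics/{n}0.png",im[:,:,::-1]); print(n,get_calibration(n))
print(get_obs())
E
```

```text
pics
side {'fovy': 42.961842478348245, 'cx': 317.1770149670011, 'cy': 245.7128555472401, 'position': array([  76.705491  ,  814.81508623, 1184.27715468]), 'orientation': array([-0.17744728,  0.92649356, -0.32536972,  0.06524334])}
top {'fovy': 42.12008420898192, 'cx': 316.54563372201966, 'cy': 234.17392824918076, 'position': array([ 316.87420394,   15.57840495, 1295.35279278]), 'orientation': array([ 0.70822035, -0.70551686,  0.01691675, -0.01958869])}
{'time': 0.1, 'joint_pos': array([-1.21600377e+00,  2.38702697e-01, -1.41857087e-02,  1.31919518e+00,
       -4.65962360e-06,  1.57077651e+00]), 'qvel': array([ 0.00149283, -0.00049087,  0.00082127, -0.00057574, -0.00062394,
       -0.0004084 ]), 'tau': array([ 3.33335875e-04, -5.39719820e+01,  3.46999061e+01,  1.34858055e-02,
        8.31833700e-05, -5.94912439e-07]), 'tool_pos': array([ 182.24916647, -491.94560135,  230.74526669]), 'eef_rot': array([-0.12487004,  0.6964561 , -0.69556074,  0.12470618]), 'force': array([-0.97709939, -0.14478567, -0.31599888]), 'ft_torque': array([ 0.03194908, -0.02806268,  0.0633883 ]), 'opening': 85.8642581020148}
```

View pics/side0.png

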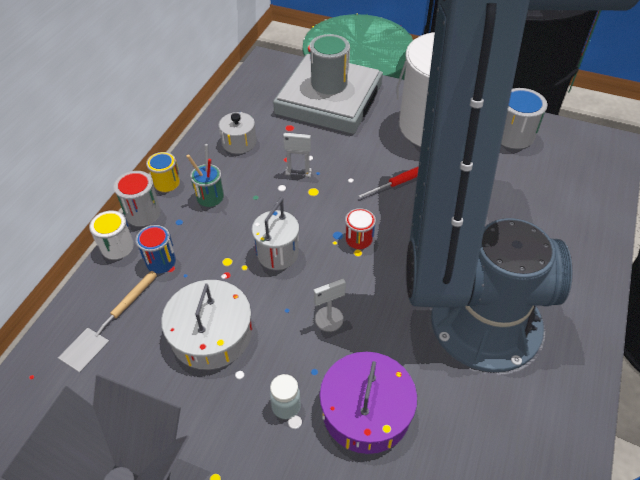

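View pics/top0.png

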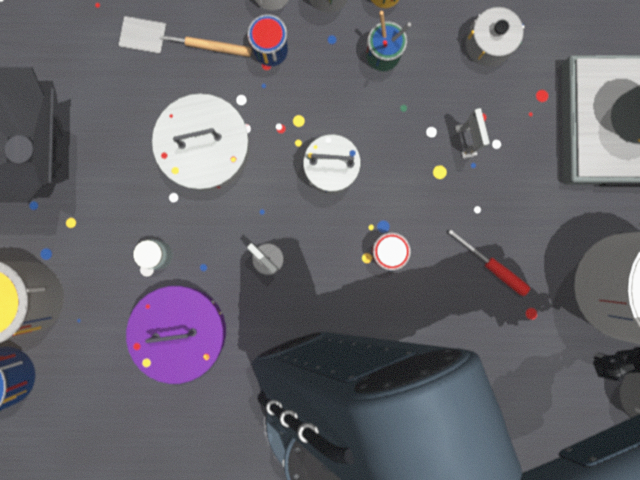

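Candidates for the tag: framed tag at side (297,152) / top (473,135), and round-foot tag at side (329,305) / top (265,257). Candidates for the eye: white wide pot at side (205,308) / top (198,138), narrow pot at side (275,220) / top (332,160), and the purple decoy at side (370,385) / top (172,333). I choose the framed tag and the white wide pot, and will check both in close crops.

Run:
```python
import cv2,numpy as np
s=cv2.imread("pics/side0.png");t=cv2.imread("pics/top0.png")
f=lambda im,x,y,w,h:cv2.resize(im[y:y+h,x:x+w],(400,300),interpolation=cv2.INTER_CUBIC)
cv2.imwrite("pics/crop1.png",np.vstack([np.hstack([f(s,257,115,80,60+0),f(t,433,100,80,60)]),np.hstack([f(s,147,270,120,90),f(t,138,85,120,90)])]))
```

```text
(no output)
```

View pics/crop1.png

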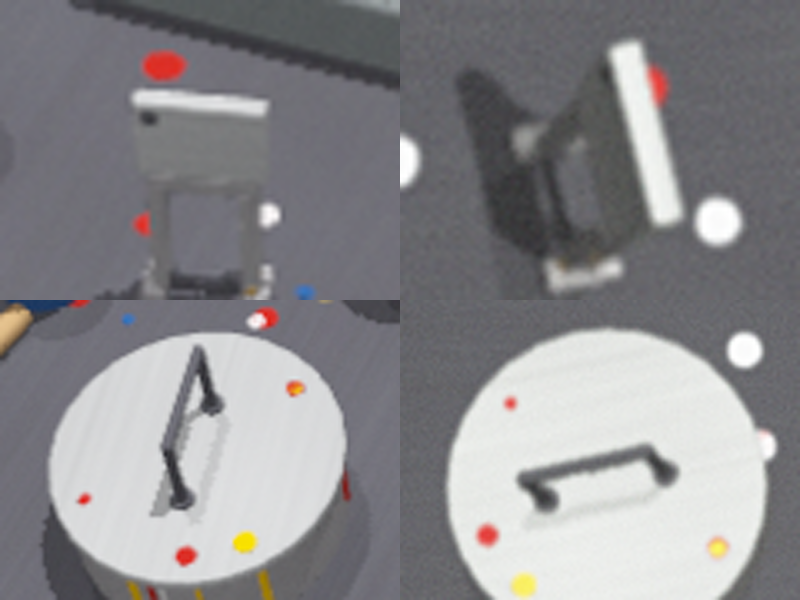

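Confirmed: it has the frame, feet and window, and the white lid carries the eye. Next I measure by masks and rays.

```bash
cat > h.py <<'E'
import numpy as np,cv2
from scipy.spatial.transform import Rotation as R
from bench import *
def ray(n,px):
    c=get_calibration(n); f=240/np.tan(np.radians(c['fovy']/2))
    d=R.from_quat(c['orientation']).apply([(px[0]-c['cx'])/f,(px[1]-c['cy'])/f,1.]); return c['position'],d
def plane(n,px,z):
    o,d=ray(n,px); return o+d*(z-o[2])/d[2]
def tri(a,b):
    (o1,d1),(o2,d2)=ray('side',a),ray('top',b)
    s=np.linalg.lstsq(np.c_[d1,-d2],o2-o1,rcond=None)[0]; p,q=o1+s[0]*d1,o2+s[1]*d2
    return (p+q)/2,np.linalg.norm(p-q)
def down(a):  # jaw axis at angle a in the world xy plane
    y=np.array([0,0,-1.]); z=np.array([np.cos(a),np.sin(a),0]); return R.from_matrix(np.c_[np.cross(y,z),y,z]).as_quat()
def blob(im,lo,hi,box,near):
    x0,y0,x1,y1=box; m=cv2.inRange(im,lo,hi); k=np.zeros_like(m); k[y0:y1,x0:x1]=m[y0:y1,x0:x1]
    n,l,s,c=cv2.connectedComponentsWithStats(k)
    b=min(range(1,n),key=lambda i:np.hypot(*(c[i]-near))-0.05*s[i,4]); 
    ct=cv2.findContours((l==b).astype('uint8'),0,2)[0][0]; r=cv2.minAreaRect(ct); bp=cv2.boxPoints(r)
    return c[b],r,bp,s[b,4],(l==b)
E
python3 - <<'E'
from h import *
s=cv2.imread("pics/side0.png");t=cv2.imread("pics/top0.png")
print("base y/x orient", plane('top',(320,240),0))
def G(v):return (v,v,v)
for nm,im,lo,hi,box,near in [('top',t,185,255,(470,105,490,148),(481,127)),('side',s,190,255,(280,128,315,140),(297,135)),('top',t,0,110,(168,120,225,155),(198,136)),('side',s,0,130,(190,280,220,340),(203,300))]:
    c,r,bp,a,m=blob(im,G(lo),G(hi),box,near); print(nm,c,r,a)
    ys,xs=np.nonzero(m); 
    z=134 if lo else 137
    for p in bp: print('  ',p.round(1),plane(nm,p,z).round(1))
    print('  c',plane(nm,c,z).round(1))
E
```

```text
base y/x orient [371.69862896  13.37321979   0.        ]
top [481.78947368 126.11004785] ((481.8752136230469, 126.27169036865234), (36.390830993652344, 5.763634204864502), 75.37911987304688) 209
   [474.5 109.4] [ 613.3 -276.5  134. ]
   [480.1 107.9] [ 616.1 -287.   134. ]
   [489.3 143.2] [ 549.3 -303.6  134. ]
   [483.7 144.6] [ 546.5 -293.1  134. ]
  c [ 581.6 -289.9  134. ]
side [296.50724638 134.89855072] ((296.5574035644531, 134.86888122558594), (25.168933868408203, 2.535000801086426), 5.194429397583008) 69
   [283.9 135. ] [ 611.5 -275.5  134. ]
   [284.1 132.5] [ 614.9 -284.7  134. ]
   [309.2 134.7] [ 550.9 -300.3  134. ]
   [309.  137.3] [ 547.8 -291.   134. ]
  c [ 581.3 -287.7  134. ]
top [198.         133.30769231] ((197.1470947265625, 133.5882568359375), (1.697749376296997, 16.492422103881836), 75.96376037597656) 26
   [188.9 134.8] [562.8 260.4 137. ]
   [204.9 130.8] [570.4 230.5 137. ]
   [205.4 132.4] [567.3 229.7 137. ]
   [189.4 136.4] [559.6 259.6 137. ]
  c [565.6 243.5 137. ]
side [202.74590164 307.34016393] ((203.8020782470703, 308.7489318847656), (13.568496704101562, 47.25920486450195), 17.2414608001709) 244
   [190.3 329.3] [549.5 326.4 137. ]
   [204.3 284.2] [576.  219.2 137. ]
   [217.3 288.2] [545.9 218.4 137. ]
   [203.3 333.3] [521.1 325.1 137. ]
  c [551.4 271.5 137. ]
```

Run:
```python
import cv2,numpy as np
s=cv2.imread("pics/side0.png");t=cv2.imread("pics/top0.png")
f=lambda im,x,y,w,h:cv2.resize(im[y:y+h,x:x+w],(w*8,h*8),interpolation=cv2.INTER_CUBIC)
a=f(s,180,277,50,62);b=f(t,170,118,50,62)
for im in(a,b):
    for k in range(0,62,10): cv2.putText(im,str(k),(0,k*8+4),0,.35,(0,0,255));cv2.putText(im,str(k),(k*8,8),0,.35,(0,0,255)); cv2.line(im,(0,k*8),(400,k*8),(255,180,0),1);cv2.line(im,(k*8,0),(k*8,496),(255,180,0),1)
cv2.imwrite("pics/crop2.png",np.hstack([a,b]))
```

```text
(no output)
```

View pics/crop2.png

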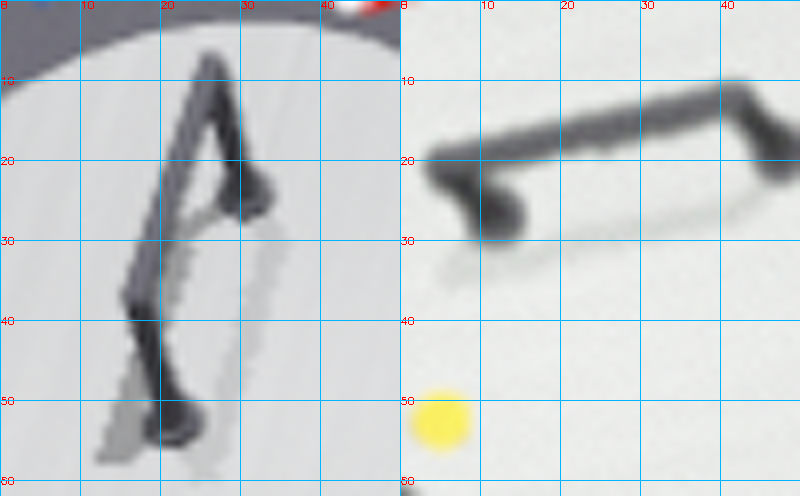

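Run:
```python
from h import *
o=-.44
L=lambda x,y:np.array([x,y])+o
A=tri(L(197.2,313.7),L(174.3,137.8));B=tri(L(206.3,284.8),L(211.8,129.6))
print('bar',A,B,(A[0]+B[0])/2,np.linalg.norm(A[0]-B[0]),np.degrees(np.arctan2(*(A[0]-B[0])[[1,0]])))
for n,pp,z in [('top',[(174.3,137.8),(211.8,129.6)],137),('side',[(197.2,313.7),(206.3,284.8)],137),('top',[(182,145.3),(217.2,136.8)],79),('side',[(201.5,329),(210.5,301)],79)]:
    q=[plane(n,L(*p),z) for p in pp]; d=q[0]-q[1]
    print(n,z,(q[0]+q[1])/2,np.linalg.norm(d),np.degrees(np.arctan2(d[1],d[0])))
# lid centre
t=cv2.imread('pics/top0.png');c,r,bp,a,m=blob(t,(195,195,195),(255,255,255),(140,80,260,200),(200,140))
print('lid',plane('top',r[0],75),r)
s=cv2.imread('pics/side0.png');g=None
# tag
tg=np.array([581.5,-289,109]);a=np.radians(14)
get_obs()
for p,y in[((581.5,-289,103),a+np.pi/2),((581.5,-289,103),a-np.pi/2)]:
    print(kinematics.inverse_kinematics(p,down(y)))
```

```text
bar (array([556.99440224, 288.48960451, 136.50820601]), np.float64(1.7790073684912984)) (array([573.2744227 , 218.37880344, 136.7153575 ]), np.float64(0.6445139409193976)) [565.13441247 253.43420397 136.61178176] 71.97642950423105 103.07265125419696
top 137 [565.63923094 253.57348729 137.        ] 72.00851449671373 102.65115118690588
side 137 [564.3273795  253.53378397 137.        ] 72.11301742753429 103.59932530280446
top 79 [563.5088982 252.3638179  79.       ] 71.27962150159496 103.90157337402167
side 79 [563.44942109 254.81532779  79.        ] 71.10922714236797 102.75675061728114
lid [563.54177339 252.46776565  75.        ] ((199.50003051757812, 141.0), (92.63097381591797, 94.0451889038086), 45.0)
[-0.46123715  0.51128022  0.07246553  1.13198163  0.         -0.70558324]
[-0.46123715  0.51128022  0.07246553  1.13198163  0.          2.43600941]
```

Eye: bar centre (564.9, 253.4, 136.6), length 72, bar direction 103.1°. The size and height match, and it sits over the lid centre (563.5, 252.5). Tag: (581.5, -289), x-axis at 14°, top 69 × 11 mm. Grasping now.

Run:
```python
from h import *
q=down(np.radians(104))
p=get_obs()['tool_pos']
r.move_linear([p[0],p[1],300],v=200)
r.move_ptp([581.5,-289,260],q)
r.move_linear([581.5,-289,97],v=120,guard=8)
o=get_obs();print(o['tool_pos'],o['force'],o['time'])
for n in("side","top"): cv2.imwrite(f"pics/{n}1.png",camera(n)[:,:,::-1])
```

```text
[ 581.90610253 -289.21686468   97.77230036] [-0.80550004  0.15867783  0.36862094] 4.0583
```

View pics/side1.png

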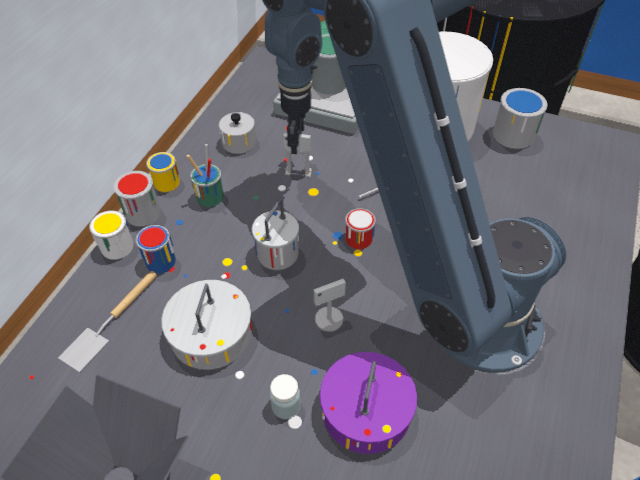

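The fingers straddle the plate at (297,145) with no contact force. Next: close, lift, carry, look.

Run:
```python
from h import *
claw.set_gripper(0,70)
o=get_obs();print(o['tool_pos'],o['force'],o['opening'])
r.move_linear([581.5,-289,310],v=150)
o=get_obs();print(o['tool_pos'],o['force'],o['opening'])
r.move_ptp([564.9,253.4,310],down(np.radians(103.1)))
r.move_linear([564.9,253.4,280],v=80); r.pause(.3)
o=get_obs();print(o['tool_pos'],o['force'],o['opening'],o['time'])
for n in("side","top"):
    im=camera(n)[:,:,::-1]; cv2.imwrite(f"pics/{n}2.png",im)
s=cv2.imread("pics/side2.png");t=cv2.imread("pics/top2.png")
cv2.imwrite("pics/crop3.png",np.hstack([cv2.resize(s[200:370,130:280],None,fx=2.65,fy=2.65,interpolation=2),cv2.resize(t[60:230,110:260],None,fx=2.65,fy=2.65,interpolation=2)]))
```

```text
[ 581.62176326 -289.04235901   97.13298689] [ 0.79505549 -0.25640332  1.17379972] 11.13733900134092
[ 581.2460633  -288.86898314  309.16684841] [-0.69061921 -0.02579178 -2.73140804] 11.430333852797112
[565.05848524 253.4895021  280.42408927] [ 0.62868397 -0.42849537 -1.7979339 ] 11.23718639473704 9.175
```

View pics/crop3.png

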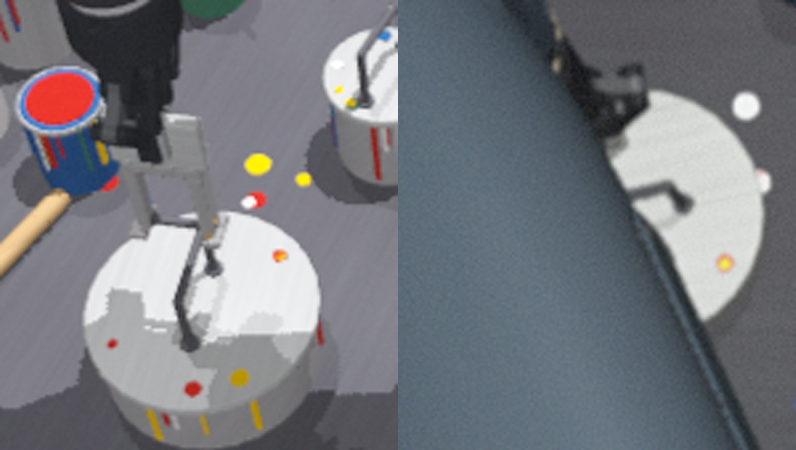

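The tag is held, upright, above the far half of the eye in the side view; the feet are at side (183,288) and (210,290). I check that against the expected feet positions.

Run:
```python
from h import *
s=cv2.imread("pics/side2.png")
a=plane('side',(183,287),186);b=plane('side',(210.5,289.5),186);print(a,b,(a+b)/2,np.linalg.norm(a-b),np.degrees(np.arctan2(*(a-b)[[1,0]])))
c=get_calibration('side');f=240/np.tan(np.radians(c['fovy']/2))
K=np.array([[f,0,c['cx']],[0,f,c['cy']],[0,0,1]]);Rw=R.from_quat(c['orientation']).inv()
e=np.radians(13.1);X=np.array([np.cos(e),np.sin(e),0]);Y=np.array([-X[1],X[0],0]);P=np.array([565.06,253.5,183.3])
im=cv2.resize(s[200:370,130:280],None,fx=4,fy=4,interpolation=2)[:600]
for x,z in [(-30,0),(30,0),(-20,74),(20,74),(-20,12),(20,12),(-35,134),(35,134)]:
    for y in([-15,15] if z==0 else [7,]):
        u=K@Rw.apply(P+x*X+y*Y+[0,0,z]-c['position']);u=u[:2]/u[2]; cv2.circle(im,tuple(int(v) for v in (u-[130,200]+.5)*4),3,(0,0,255) if z else (0,160,0),-1)
cv2.imwrite("pics/crop4.png",im)
```

```text
[588.96417255 268.86489385 186.        ] [535.05558376 254.04331533 186.        ] [562.00987816 261.45410459 186.        ] 55.90898975295026 15.373006853165514
```

View pics/crop4.png

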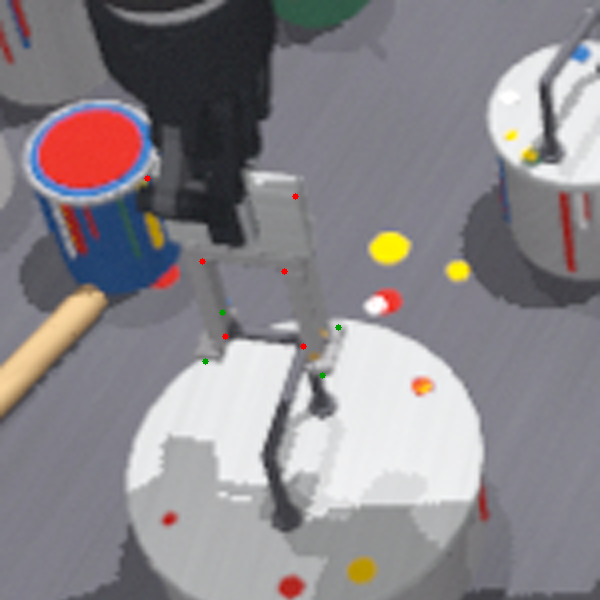

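The held tag matches the prediction to within about 2 px (≤4 mm), well inside the ±16 mm slack. Pressing down.

Run:
```python
from h import *
def st(g): o=get_obs();print(g,o['tool_pos'].round(1),o['force'].round(1),round(o['opening'],1),round(o['time'],1))
for z in (225,212,200,190,182,177): 
    g=r.move_linear([564.9,253.4,z],v=50,guard=25);st(g)
    if g: break
cv2.imwrite("pics/side3.png",camera('side')[:,:,::-1])
s=cv2.imread("pics/side3.png");cv2.imwrite("pics/crop5.png",cv2.resize(s[220:370,130:280],None,fx=4,fy=4,interpolation=2)[:600])
```

```text
False [564.9 253.4 225.4] [-1.6 -1.5  1.8] 11.1 10.5
False [563.8 253.1 211. ] [-3.8 -1.4 -1.2] 10.9 10.9
False [564.1 253.1 199.1] [-4.4 -0.8 -2.4] 11.3 11.3
False [563.6 253.  188.7] [-6.3 -0.8 -6. ] 11.4 11.7
False [565.4 253.5 181.8] [ 0.7  0.5 -2.8] 11.2 12.0
False [565.  253.4 176.8] [ 0.   0.8 -2.8] 11.4 12.2
```

View pics/crop5.png

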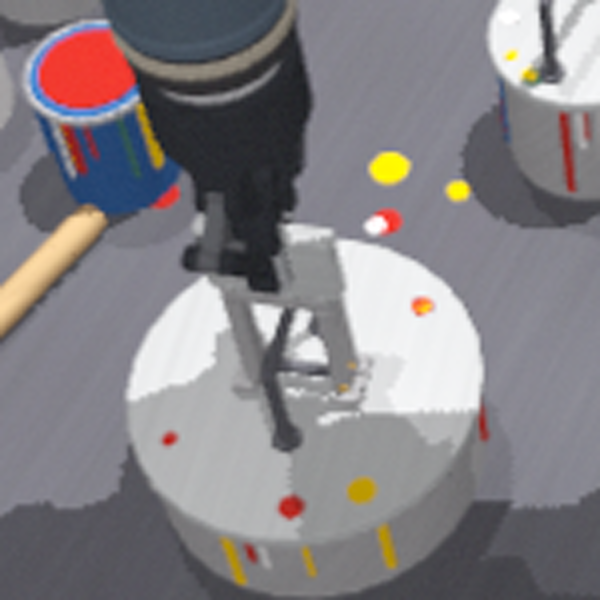

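The lateral gate force built up to -6 N and vanished at z≈182, so the gate has snapped. The bar passes through the window. Now I lower the feet onto the lid and release.

Run:
```python
from h import *
def st(g): o=get_obs();print(g,o['tool_pos'].round(1),o['force'].round(1),round(o['opening'],1),round(o['time'],1))
g=r.move_linear([564.9,253.4,168],v=12,guard=6);st(g)
p=get_obs()['tool_pos']
claw.set_gripper(30,20);st('open'); r.pause(.3)
claw.set_gripper(60);st('open2')
cv2.imwrite("pics/side4.png",camera('side')[:,:,::-1])
s=cv2.imread("pics/side4.png");cv2.imwrite("pics/crop6.png",cv2.resize(s[220:370,130:280],None,fx=4,fy=4,interpolation=2)[:600])
```

```text
True [565.  253.4 172.1] [-0.8 -0.7  5.1] 11.3 12.8
open [564.4 253.2 171. ] [-1.   0.  -0.3] 29.9 13.1
open2 [564.5 253.2 171.1] [-0.4 -0.  -0. ] 59.8 13.8
```

View pics/crop6.png

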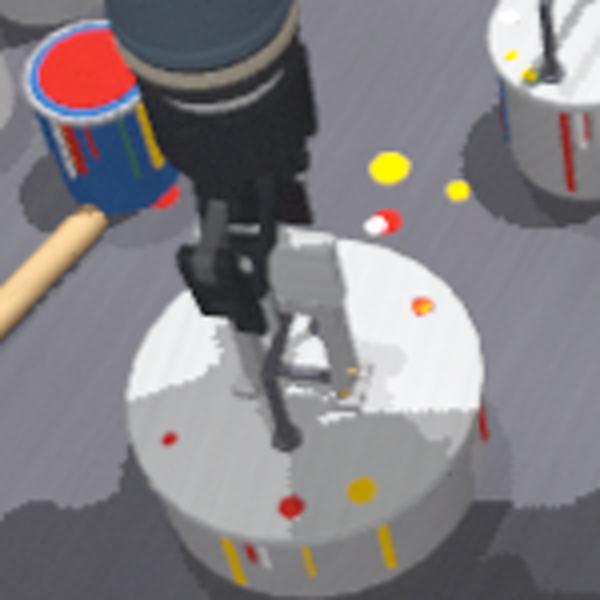

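The feet touched the lid at exactly the predicted z (172.1), and the tag stays upright after release. I retreat straight up and check.

Run:
```python
from h import *
r.move_linear([564.5,253.2,300],v=120,guard=8)
o=get_obs();print(o['tool_pos'],o['force'])
r.move_ptp([450,-100,330],down(np.radians(90))); r.pause(.5)
print(get_obs()['time'])
for n in("side","top"): cv2.imwrite(f"pics/{n}5.png",camera(n)[:,:,::-1])
s=cv2.imread("pics/side5.png");t=cv2.imread("pics/top5.png")
cv2.imwrite("pics/crop7.png",np.hstack([cv2.resize(s[250:370,147:247],None,fx=4,fy=4,interpolation=2),cv2.resize(t[80:200,150:250],None,fx=4,fy=4,interpolation=2)]))
```

```text
[564.24392202 253.09899401 299.26364835] [-0.90166086  1.23083063 -0.89523457]
16.975
```

View pics/crop7.png

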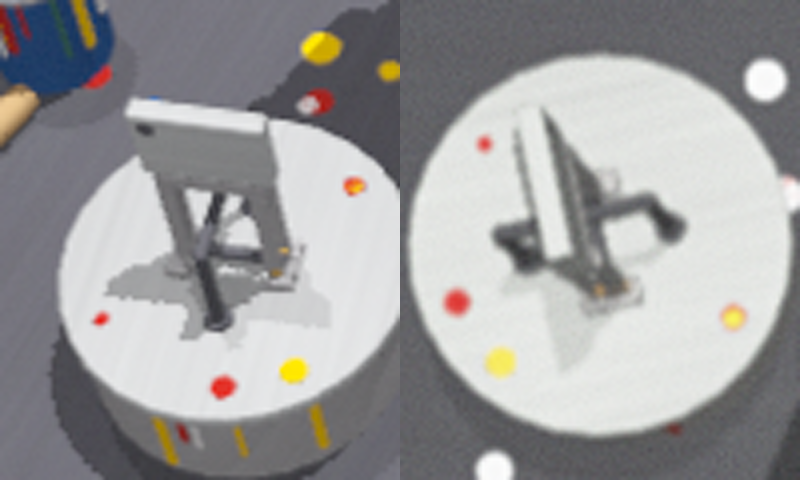

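The tag stands upright on the lid with the bar through its window. The gate lies level at the window's bottom, at side crop (215–265, 250), so it is shut, and the arm is clear.

```bash
python3 -c "
from bench import *
job.job_done()"
```

```text
the job is handed in; nothing more can be done
```

The snap-hook tag is clipped onto the eye of the white wide pot, with its feet on the lid, and the job is handed in at about 17 s on the robot's clock. No verdict was reported.

- **Pick:** I gripped the framed tag by its plate at (581.5, -289) mm and carried it over the wide pot. I left the round-foot tag, the narrow pot and the purple pot alone.
- **Press:** I pushed the tag straight down over the eye's bar at (565, 253, 137) mm. The force, mostly sideways, rose to about 6 N and dropped away at TCP height 182 mm, which I take as the gate snapping shut. The feet then met the lid at the predicted height.
- **Last checks:** After I let go and backed off, both views show the tag upright with the bar through its window and the arm clear. In the side view the gate lies level below the bar; the top view does not show it clearly.
- **Disagreement:** While the tag was held, one plate corner sat up to about 4 mm from its predicted position. That was well inside the window's ±16 mm slack, and no check failed.

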